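# Load the ripening cabinet and cam its sash shut

### The job

Put every small young cheese that is on the draining mat away in the bench ripening cabinet: swing the cam lever on the cabinet's roof round to free the sash, slide the sash fully up, lay the cheeses flat in the pulled-out tray, side by side in one layer, and push the tray fully home. Then slide the sash fully down and swing the cam lever all the way back to lock it. Leave the big cheese wheel, the bowl and the brush where they are.

Things in the scene. Friction and masses are not known exactly. Their poses are not given: they have to be found in the camera images.
- cabinet: Fixed ripening cabinet, wooden sides, clear roof: 180 mm deep (its x), 314 wide (its y), roof 160 mm above the table. Origin on the table under its centre; its -x axis points out of its front. In front the white sash (292 mm wide, 8 thick, mid-plane x = -98 mm) runs between two rails (y = +-158 mm, 22 wide, 278 tall). Sash's lower edge: 30 mm above the table when down, 120 when up.
- sash_handle (a point): Centre of the sash's grip: a level steel bar 90 mm long along the cabinet's y, 16 mm thick along its x and 18 mm tall, on top of the sash (bar centre 200 mm above the table when the sash is down, 35 mm above the sash panel's upper edge, 40 mm above the roof). At x = -98, y = -70 mm of the cabinet. Axes as the cabinet's.
- sash (a joint): Height of the sash in m: 0 fully down, 0.09 fully up. It stays where it is left (friction 6.5 N; about 10 N to lift, 3 N to push down). Cannot rise while the cam lever is locked, and the lever's lobe would be in its way coming down too if swung back early.
- cam (a joint): Angle of the cam lever on the roof, in rad: 0 locked (arm points to the cabinet's +x, away from the sash, and the lobe lies over the sash's lug), 1.57 free (arm points to the cabinet's -y). Turns clockwise seen from above from locked to free, about a vertical axis; stays where it is left; some 3 N at the knob turn it.
- cam_knob (a point): Middle of the cam lever's upright black round knob, 20 mm diameter, standing on the arm's end 75 mm from the pivot; this point is 206 mm above the table, the knob's top 224 mm. The arm below the knob has its top at 189 mm above the table.
- cam_pivot (a point): Point on the lever's vertical pivot axis, at the height of cam_knob (206 mm); at x = -30, y = +50 mm of the cabinet.
- tray (a joint): How far the tray is out, in m: 0 fully home, 0.18 fully out. Friction 4 N; stays where it is left.
- tray_floor (a point): Centre of the tray's inner floor, on its surface, 10 mm above the table. The floor is 120 mm (cabinet x) by 256 mm (cabinet y), inside a rim 10 mm high and 6 mm thick. Axes as the cabinet's. Four cheeses fit in a row along y, 62 mm apart. Tray and cheeses (top at 42 mm) run in under the sash only when it is up.
- tray_handle (a point): Centre of the tray's upright wooden grip, 40 mm above the table: 14 mm thick (cabinet x), 60 mm wide (cabinet y), its top 54 mm above the table. It stands on a tongue 145 mm in front (-x) of tray_floor, and is 75 mm in front of the sash when the tray is home.
- cheese1_center (a point): Centre (half-way up) of a small cream-coloured cheese, a flat round 54 mm in diameter and 32 mm high, about 90 g, lying flat on the mat (which is paper-thin, on the table) at the start; its z axis is the round's axis. May be absent.
- cheese2_center (a point): Centre (half-way up) of a small cream-coloured cheese, a flat round 54 mm in diameter and 32 mm high, about 90 g, lying flat on the mat (which is paper-thin, on the table) at the start; its z axis is the round's axis. May be absent.
- cheese3_center (a point): Centre (half-way up) of a small cream-coloured cheese, a flat round 54 mm in diameter and 32 mm high, about 90 g, lying flat on the mat (which is paper-thin, on the table) at the start; its z axis is the round's axis. May be absent.
- cheese4_center (a point): Centre (half-way up) of a small cream-coloured cheese, a flat round 54 mm in diameter and 32 mm high, about 90 g, lying flat on the mat (which is paper-thin, on the table) at the start; its z axis is the round's axis. May be absent.
- wheel_center (a point): Centre of a big orange-brown cheese wheel, 156 mm in diameter, 65 mm high. Bystander.
- bowl: Steel wash bowl, rim 120 mm across, 50 mm high; origin under its centre. Bystander.
- brush: Hand brush lying on the table; origin under its middle. Bystander.
Mind the look-alikes: they are no part of the job. Leave any yellow look-alike of the part that bears cheese1_center alone. Leave any blue look-alike of the part that bears cheese2_center alone.

How it is judged:
By the outcome, as a careful person would: the job done as asked, in the order asked, and still so for the second after the job is handed in, with the robot touching nothing.
Of cheese1, cheese2, cheese3, cheese4 only 2 to 4 are there at a start; the rules pass over those that are not, and their reading is None.
At some moment in a run one of cheese1, cheese2, cheese3, cheese4 may be knocked a few centimetres aside while the robot is not near it.
Once in a run the grip may slacken for a moment while it holds something.
It also fails if it takes over 210 s, if anything falls off the work surface, if the arm or the gripper's body presses on something with over 40 N, if the wrist force passes 120 N, or if a joint passes its speed limit or range.

### The arm

A 6-joint arm with a two-finger parallel gripper is mounted at the origin on the work surface. World frame = base frame: x ahead of the robot, y to its left, z up, the work surface at z = 0. Lengths are in m, angles in degrees, forces in N, time in s.
With the tool pointing down it reaches from about 0.25 to 0.725 m from the base axis. Payload 9.7 kg.
Tool frame: the origin (TCP) lies between the finger pads; the fingertips stand 19 mm ahead of it and the grasp point (between the pads) is the TCP; z points along the fingers, y is the line along which they close (so a half turn about z gives the same grasp; the last joint's range is limited). The gripper opens to 85 mm and grips with 20 to 120 N. Pads are 22 mm wide; open, the fingers measure 114 mm over their backs; the gripper's body (76 mm by 85 mm) begins 54 mm behind the grasp point. The pads swing forward as they close: fully open they stand 13 mm farther back than shut.
Start: joints at [70.588, 4.979, 10.078, 95.1, 0, 90], TCP at [0.183, 0.519, 0.222] pointing down, gripper open.
Joint ranges: [-179.16, 179.16], [-48.56, 103.87], [-65.8, 70.77], [-126.05, 130.52], [-82.76, 87.17], [-180, 180]. Speed limits (degrees/s): [127.2, 127.2, 147.25, 180, 180, 180].

### API

Orientations are given as [roll, pitch, yaw] about the fixed x, y, z axes, in that order (R = Rz(yaw) Ry(pitch) Rx(roll)).
In Python, from workcell import telemetry, camera, calibration, workorder gives the robot as it stands.
- The arm moves only by the tool play_rows, never from a script. Its argument "increments" is a list of rows, each a list of 3 entries, a list of its own where there are three numbers: the shift along the tool's x, y, z in mm, then the turn, a rotation vector about the tool's x, y, z in degrees, then the closure, from 0 (fully open) to 1 (shut). In form: [[[x, y, z], [ax, ay, az], jaw], ...]. A call has 1 to 20 rows; each row is the pose to reach, as a shift and turn from the pose commanded when the call began, along the tool's axes at that moment; what a row does not reach only later rows make up. A row lasts 1/10 s, in which the tool goes at most 50 mm and 8.59 degrees, less where a joint would pass 70% of its speed; a pose out of reach is approached as far as the arm can. A call with a gripper value outside its range is refused whole. The fingers move at their own pace and stop on an object; "grip_force" is the grip in N (left out, the last holds). Time passes only in rows, so rows that repeat a pose let the fingers close. It gives the time, the measured TCP pose, the force, the opening and the grip force at its end, in the units of the state.
- telemetry.get_obs(): the state, without advancing time (a new reading comes with each control period).
- camera(name): name is "scene" or "side" or "wrist"; returns (picture, depth): 480x640x3 uint8, red, green, blue; 480x640 float32, m along the optical axis (not along the pixel's ray), 0 where there is no reading.
- calibration(name): a dict with "vertical_fov" (degrees; the focal length in pixels is half the picture's height over the tangent of half this angle, whatever the lens; pixels are square), "cx", "cy" (the principal point, pixels), "k1" (the pictures are not rectified: a ray, as slopes to the right and down, at radius r is drawn at 1 + k1 r^2 times it, then the intrinsics apply), "rvec" (rotation vector, rad) and "tvec" (3), from world to camera coordinates, as OpenCV has them; the wrist camera has in their place "hand_eye" (4x4, takes a point from camera to tool coordinates, whose origin is the TCP and whose axes are the flange's). Camera axes: x right, y down, z forward; pixel columns grow to the right and rows downward; lengths in m; the calibration is good to about 2 mm. A picture is of the moment at which its call begins: read the wrist's pose just before it. calibration takes no time and is no camera call.
- workorder.job_done(): hands the job in; it is judged then, once.
The state is a dict: "time": time; "q": joint angles; "qd": joint speeds; "joint_efforts": joint torques, N m; "ee_pos": TCP position; "tcp_rot": TCP orientation; "wrist_force": force on the tool from outside, world axes, zero at the start; "torque": the same for the moment, N m; "opening": finger opening in m; "grasp_force": force on a finger pad.
Only numpy, scipy, OpenCV 4.12 (cv2) and the standard library are available. Lean on these libraries where they do the work, as an engineer would, in place of code of your own. Each camera call takes 0.05 s, during which the arm holds its last target. There are 200 camera calls.

## Working session

There is one attempt and no reset: what is moved stays moved. The work goes in short steps, Python scripts to look and compute and a tool call to move; the robot and the scene stay as the last step left them, time stands still between calls to the robot, and variables do not carry over. Pictures are saved under pics/ and viewed, at most 14 in all, crops included, and the job is handed in when it is done.

Besides the shell and the picture viewer there is one more tool, called after "Call:" by a JSON object that holds its "api" and its "payload". play_rows: Moves the arm, as the interface text tells. Its arguments: {"type":"object","properties":{"increments":{"type":"array"},"grip_force":{"type":"number"}},"required":["increments"]}

```bash
mkdir -p pics; ls
cat > h.py <<'E'
import numpy as np, cv2
from scipy.spatial.transform import Rotation as R
from workcell import telemetry, camera, calibration, workorder
def cam(n):
    o=telemetry.get_obs(); p,d=camera(n); c=calibration(n)
    f=240/np.tan(np.radians(c["vertical_fov"])/2)
    K=np.array([[f,0,c["cx"]],[0,f,c["cy"]],[0,0,1]])
    if "rvec" in c:
        Rm=R.from_rotvec(np.ravel(c["rvec"])).as_matrix(); t=np.ravel(c["tvec"])
        T=np.eye(4); T[:3,:3]=Rm.T; T[:3,3]=-Rm.T@t
    else:
        T=np.eye(4); T[:3,:3]=R.from_euler('xyz',o["tcp_rot"],degrees=True).as_matrix(); T[:3,3]=o["ee_pos"]
        T=T@np.array(c["hand_eye"])
    return p,d,K,c["k1"],T
def cloud(d,K,k1,T):
    v,u=np.mgrid[0:480,0:640]
    pts=np.stack([u,v],-1).reshape(-1,1,2).astype(float)
    s=cv2.undistortPoints(pts,K,np.array([k1,0,0,0,0.])).reshape(480,640,2)
    P=np.dstack([s*d[...,None],d])
    W=P@T[:3,:3].T+T[:3,3]; W[d==0]=np.nan
    return W
def proj(X,K,k1,T):
    Ti=np.linalg.inv(T)
    return cv2.projectPoints(np.atleast_2d(X).astype(float),cv2.Rodrigues(Ti[:3,:3])[0],Ti[:3,3],K,np.array([k1,0,0,0,0.]))[0].reshape(-1,2)
def save(p,n): cv2.imwrite("pics/"+n,p[...,::-1])
E
python3 - <<'E'
from h import *
o=telemetry.get_obs(); print({k:np.round(v,3) for k,v in o.items()})
for n in("scene","side"):
    p,d,K,k1,T=cam(n); save(p,n+"0.png"); np.savez("/tmp/%s0.npz"%n,p=p,W=cloud(d,K,k1,T)); print(n,T[:3,3],k1)
E
```

```text
pics
{'time': np.float64(0.0), 'q': array([70.59 ,  5.01 , 10.031, 95.1  , -0.   , 90.001]), 'qd': array([-0.056,  0.032,  0.025,  0.093,  0.028, -0.028]), 'joint_efforts': array([ 3.0000e-03, -5.2039e+01,  4.6480e+01,  1.6000e-02,  0.0000e+00,
       -0.0000e+00]), 'ee_pos': array([0.183, 0.518, 0.221]), 'tcp_rot': array([-179.92 ,    0.   ,  160.589]), 'wrist_force': array([ 0.084, -0.169,  0.173]), 'torque': array([-0.028, -0.02 , -0.003]), 'grasp_force': np.float64(0.0), 'opening': np.float64(0.085)}
scene [ 0.3709044  -0.38446654  1.25284694] -0.005889720753469554
side [0.33832153 1.12826328 1.00159524] -0.07293904704244682
```

View pics/scene0.png

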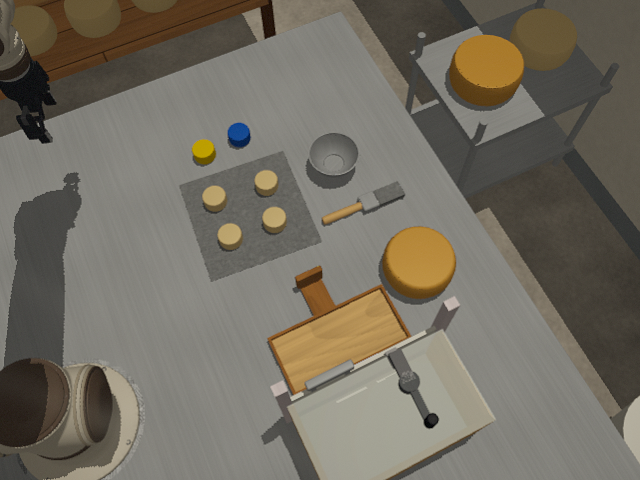

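View pics/side0.png

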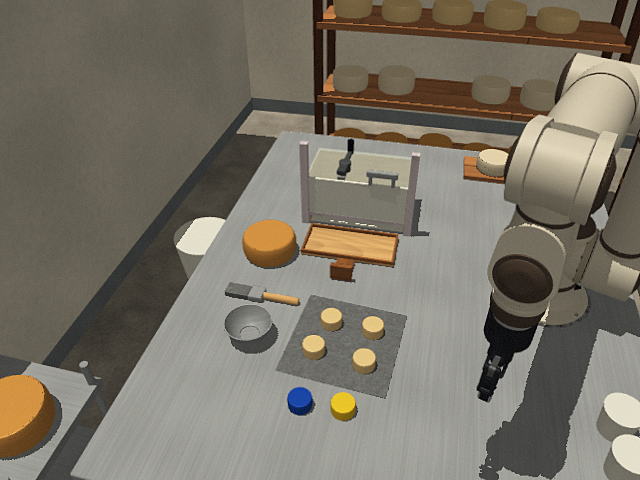

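Scene: the four cream cheeses on the mat are at (214,198), (266,183), (230,236) and (274,220). The yellow (203,152) and blue (239,134) look-alikes are off the mat and stay put. The tray grip is at (309,277), the sash bar at (330,375), the cam knob at (431,420) and the pivot at (408,380).

```bash
cat > meas.py <<'E'
from h import *
def cheeses(p,W,verbose=True):
    z=W[...,2]; hsv=cv2.cvtColor(p,cv2.COLOR_RGB2HSV)
    m=((z>.024)&(z<.040)).astype(np.uint8)
    m=cv2.morphologyEx(m,cv2.MORPH_OPEN,np.ones((3,3)))
    n,l,s,c=cv2.connectedComponentsWithStats(m); out=[]
    for i in range(1,n):
        if s[i,4]<60: continue
        q=W[l==i]; top=q[q[:,2]>np.nanmedian(q[:,2])-.004]
        (cc,r)=cv2.minEnclosingCircle(top[:,:2].astype(np.float32))
        if .02<r<.036: out.append((np.round(cc,4),round(r,4),np.round(np.median(top[:,2]),3),p[l==i].mean(0).astype(int),c[i].astype(int)))
    return out
E
python3 - <<'E'
from meas import *
for n in("scene","side"):
    f=np.load("/tmp/%s0.npz"%n); p,W=f["p"],f["W"]; print(n)
    for c in cheeses(p,W): print(*c)
    z=W[...,2]
    def box(u0,u1,v0,v1,lo,hi):
        q=W[v0:v1,u0:u1].reshape(-1,3); q=q[(q[:,2]>lo)&(q[:,2]<hi)]
        r=cv2.minAreaRect(q[:,:2].astype(np.float32)); return len(q),np.round(q.mean(0),4),np.round(r[0],4),np.round(r[1],4),round(r[2],1)
    B={"scene":[(285,335,255,300),(270,470,280,410),(290,360,350,395),(410,450,400,440),(430,470,285,330),(260,300,370,405)],
       "side":[(320,365,250,285),(0,0,0,0),(360,405,165,190),(335,360,135,160),(295,312,135,160),(408,425,145,170)]}[n]
    for nm,b,lo,hi in zip(["trayhandle","","bar","knob","railA","railB"],B,[.046,0,.2,.215,.27,.27],[.06,0,.215,.232,.285,.285]):
        if nm:
            try: print(nm,*box(*b,lo,hi))
            except Exception as e: print(nm,e)
E
```

```text
scene
[0.5401 0.481 ] 0.0286 0.033 [ 21  68 135] [237 132]
[0.4485 0.4736] 0.028 0.033 [175 147   4] [202 149]
[0.5474 0.3302] 0.0278 0.033 [174 152 101] [265 180]
[0.425  0.3436] 0.0273 0.033 [175 152 101] [213 196]
[0.5251 0.2342] 0.0275 0.033 [177 155 104] [273 217]
[0.4221 0.239 ] 0.0274 0.033 [179 156 105] [228 234]
trayhandle 196 [0.535  0.0689 0.0538] [0.5352 0.0697] [0.0154 0.0585] 89.3
bar 536 [ 0.4672 -0.1723  0.2086] [ 0.468  -0.1715] [0.0894 0.0172] 0.8
knob 126 [ 0.5852 -0.3137  0.2239] [ 0.5858 -0.3138] [0.0189 0.0192] 22.8
railA 166 [ 0.695  -0.1691  0.2779] [ 0.6957 -0.1687] [0.0193 0.0231] 88.4
railB 176 [ 0.38   -0.1721  0.2785] [ 0.3801 -0.1715] [0.0216 0.019 ] 2.2
side
[ 1.7331 -0.1437] 0.0313 0.035 [97 92 81] [ 20 180]
[0.54   0.0792] 0.0296 0.032 [75 47 27] [339 272]
[0.5314 0.238 ] 0.029 0.033 [213 183 121] [330 316]
[0.4251 0.2438] 0.0281 0.033 [212 183 121] [372 324]
[0.5503 0.3346] 0.0277 0.033 [217 188 124] [313 344]
[0.4284 0.3482] 0.0273 0.032 [214 185 122] [363 358]
[0.5432 0.4858] 0.0276 0.033 [ 28  67 154] [299 397]
[0.4507 0.4781] 0.0282 0.033 [219 184  40] [342 403]
[-0.0952  0.422 ] 0.022 0.034 [112 109  98] [607 428]
[-0.0912  0.52  ] 0.0219 0.035 [112 109  98] [613 471]
trayhandle 123 [0.5389 0.0757 0.0533] [0.5393 0.0741] [0.0594 0.0209] 1.9
bar 183 [ 0.4721 -0.1658  0.2075] [ 0.4711 -0.1671] [0.0257 0.089 ] 86.0
knob 26 [ 0.5894 -0.3075  0.2218] [ 0.5901 -0.3098] [0.0165 0.0222] 62.2
railA 51 [ 0.6957 -0.1637  0.2775] [ 0.6959 -0.1646] [0.022  0.0214] 4.8
railB 46 [ 0.382  -0.1654  0.2763] [ 0.3824 -0.1673] [0.0194 0.0234] 5.6
```

Call:
{"api": "play_rows", "payload": {"increments": [[[0,0,-50],[0,0,-8],0],[[0,0,-100],[0,0,-16],0],[[0,0,-120],[0,0,-19.4],0],[[0,0,-120],[0,0,-19.4],0],[[0,0,-120],[0,0,-19.4],0]]}}

```text
time: 0.6
ee_pos: [0.1829, 0.519, 0.3414]
tcp_rot: [-180.0, -0.0, 179.9]
wrist_force: [0.4, 0.4, -0.4]
opening: 0.085
grasp_force: 0.0
```

Call:
{"api": "play_rows", "payload": {"increments": [[[-18,-38,-1],[0,0,0],0.5],[[-37,-76,-2],[0,0,0],0.5],[[-55,-114,-3],[0,0,0],0.5],[[-74,-152,-4],[0,0,0],0.5],[[-92,-190,-5],[0,0,0],0.5],[[-110,-228,-6],[0,0,0],0.5],[[-129,-266,-7],[0,0,0],0.5],[[-147,-304,-8],[0,0,0],0.5],[[-166,-342,-9],[0,0,0],0.5],[[-184,-380,-10],[0,0,0],0.5],[[-202,-418,-10],[0,0,0],0.5],[[-221,-456,-10],[0,0,0],0.5],[[-239,-494,-10],[0,0,0],0.5],[[-258,-532,-10],[0,0,0],0.5],[[-276,-570,-10],[0,0,0],0.5],[[-294,-608,-10],[0,0,0],0.5],[[-313,-646,-10],[0,0,0],0.5],[[-331,-684,-10],[0,0,0],0.5],[[-350,-722,-10],[0,0,0],0.5],[[-367,-760,-10],[0,0,0],0.5]]}}

```text
time: 2.6
ee_pos: [0.5499, -0.243, 0.35]
tcp_rot: [179.9, -0.1, 179.9]
wrist_force: [0.6, 0.5, 0.7]
opening: 0.0427
grasp_force: 0.0
```

Run:
```python
from h import *
o=telemetry.get_obs(); print(o["time"],o["ee_pos"],o["tcp_rot"],np.round(o["q"],1))
p,d,K,k1,T=cam("wrist"); save(p,"w1.png"); W=cloud(d,K,k1,T); np.savez("/tmp/w1.npz",p=p,W=W)
print(T[:3,3]); v=proj([[.588,-.311,.224],[.469,-.17,.209],[.5885,-.236,.19]],K,k1,T); print(v)
```

```text
2.6 [ 0.54990096 -0.24295965  0.34995457] [ 1.79932821e+02 -1.42847682e-01  1.79918772e+02] [-23.8  19.   41.4 112.6   0.  -23.8]
[ 0.46883516 -0.24414562  0.50140212]
[[244.26092813 267.06844368]
 [415.88204977 121.01542128]
 [331.15438768 253.32854218]]
```

View pics/w1.png

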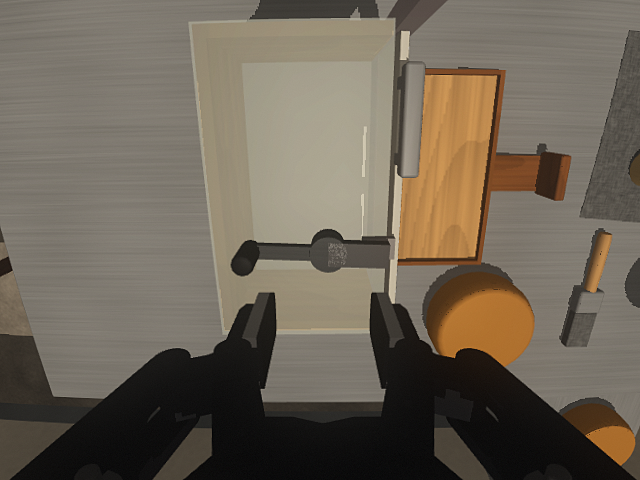

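Wrist view: the knob is at (244,257), the pivot at (328,250), the sash bar at (411,118) and the tray grip at (553,176).

Run:
```python
from h import *
f=np.load("/tmp/w1.npz"); W=f["W"]
def box(u0,u1,v0,v1,lo,hi):
    q=W[v0:v1,u0:u1].reshape(-1,3); q=q[(q[:,2]>lo)&(q[:,2]<hi)]
    r=cv2.minAreaRect(q[:,:2].astype(np.float32)); return len(q),np.round(np.median(q,0),4),np.round(r[0],4),np.round(r[1],4),round(r[2],1)
print("knob",box(225,265,235,280,.217,.232))
print("bar",box(390,430,55,185,.203,.216))
print("pivot",box(308,348,228,272,.185,.215))
print("trayh",box(530,575,145,205,.048,.06))
```

```text
knob (418, array([ 0.5863, -0.3134,  0.223 ]), array([ 0.5876, -0.3142]), array([0.0194, 0.019 ]), 71.2)
bar (2324, array([ 0.4667, -0.1733,  0.208 ]), array([ 0.4692, -0.1725]), array([0.0899, 0.0168]), 0.1)
pivot (1176, array([ 0.5893, -0.2389,  0.1893]), array([ 0.5899, -0.2395]), array([0.0354, 0.0373]), 0.7)
trayh (519, array([0.536 , 0.0671, 0.0524]), array([0.5369, 0.0689]), array([0.0606, 0.0154]), 0.1)
```

Call:
{"api": "play_rows", "payload": {"increments": [[[-19,-35,0],[0,0,0],0.45],[[-37,-70.5,0],[0,0,0],0.45],[[-37,-70.5,30],[0,0,0],0.45],[[-37,-70.5,60],[0,0,0],0.45],[[-37,-70.5,90],[0,0,0],0.45],[[-37,-70.5,115],[0,0,0],0.45],[[-37,-70.5,136],[0,0,0],0.45],[[-37,-70.5,136],[0,0,0],0.45],[[-37,-70.5,136],[0,0,0],1],[[-37,-70.5,136],[0,0,0],1],[[-37,-70.5,136],[0,0,0],1],[[-37,-70.5,136],[0,0,0],1],[[-37,-70.5,136],[0,0,0],1]], "grip_force": 40}}

```text
time: 3.95
ee_pos: [0.5868, -0.312, 0.2165]
tcp_rot: [-180.0, 0.0, 180.0]
wrist_force: [-1.0, 0.1, -0.6]
opening: -0.0001
grasp_force: 0.0
```

The fingers shut on nothing, so I need to look.

Run:
```python
from h import *
o=telemetry.get_obs(); print(o["time"],o["ee_pos"],o["tcp_rot"],o["opening"])
p,d,K,k1,T=cam("wrist"); a=p[180:420,180:460]
p2,d2,K2,k2,T2=cam("scene"); b=cv2.resize(p2[340:460,360:500],(280,240))
save(np.hstack([cv2.resize(a,(400,343)),cv2.resize(b,(400,343))]),"k1.png")
W=cloud(d,K,k1,T); print(np.round(W[200:440:30,200:420:30,:].reshape(-1,8,3)[...,2],3))
```

```text
3.95 [ 0.5867983  -0.31195293  0.21648164] [-1.79977552e+02  3.75535085e-02  1.79985937e+02] -0.00012355796891967165
[[-0.001 -0.     0.16   0.16   0.159  0.158  0.159  0.159]
 [-0.001  0.001  0.158  0.159  0.16   0.158  0.16   0.16 ]
 [-0.    -0.     0.159  0.159  0.189  0.181  0.181  0.179]
 [-0.001 -0.001  0.158  0.16   0.223  0.159  0.159  0.16 ]
 [ 0.    -0.001  0.16   0.248  0.252  0.247  0.16   0.159]
 [ 0.     0.273  0.159  0.273  0.262  0.273  0.159  0.276]
 [ 0.287  0.286  0.28   0.293  0.263  0.292  0.293    nan]
 [ 0.294  0.281  0.303  0.302  0.001  0.302  0.303  0.282]]
```

View pics/k1.png

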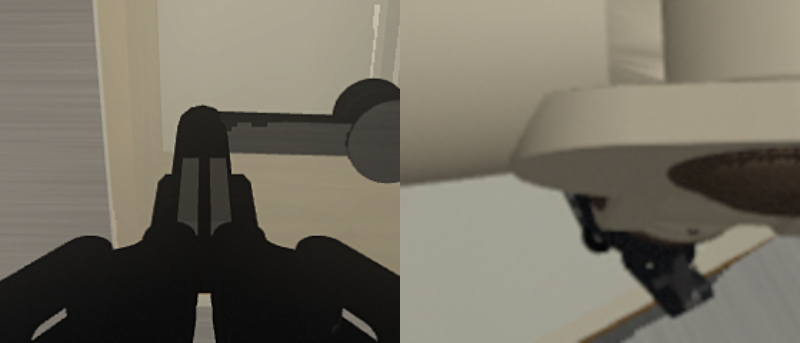

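Run:
```python
from h import *
p,d,K,k1,T=cam("wrist"); W=cloud(d,K,k1,T); q=W[240:300,290:350].reshape(-1,3); q=q[(q[:,2]>.21)&(q[:,2]<.23)]
print(len(q),q.min(0),q.max(0),np.median(q,0)); print(T[:3,3],T[:3,:3].round(2))
print("tcp px",proj([[.5868,-.312,.2165],[.5868,-.312,.1975],[.587,-.3135,.224]],K,k1,T))
c=W[300:440:4,326]; print(np.round(c,3))
```

```text
548 [ 0.57599215 -0.32401669  0.21013156] [ 0.58855259 -0.3039861   0.22999748] [ 0.57908819 -0.31432817  0.21783082]
[ 0.5052244  -0.31298507  0.36740989] [[-0.    0.95  0.32]
 [ 1.    0.   -0.  ]
 [-0.    0.32 -0.95]]
tcp px [[324.80782081 298.31298679]
 [324.63000902 281.05814526]
 [321.62274007 306.54483741]]
[[ 0.576 -0.312  0.238]
 [ 0.577 -0.312  0.24 ]
 [ 0.576 -0.312  0.244]
 [ 0.577 -0.312  0.246]
 [ 0.576 -0.312  0.25 ]
 [ 0.577 -0.312  0.252]
 [ 0.576 -0.312  0.256]
 [ 0.576 -0.312  0.259]
 [ 0.576 -0.312  0.261]
 [ 0.577 -0.312  0.262]
 [ 0.579 -0.312  0.262]
 [ 0.58  -0.312  0.262]
 [ 0.581 -0.312  0.264]
 [ 0.584 -0.312  0.262]
 [ 0.585 -0.312  0.263]
 [ 0.587 -0.312  0.262]
 [ 0.588 -0.312  0.263]
 [ 0.591 -0.312  0.262]
 [ 0.593 -0.312  0.262]
 [ 0.594 -0.312  0.263]
 [ 0.595 -0.312  0.263]
 [ 0.598 -0.312  0.262]
 [ 0.691 -0.311  0.16 ]
 [ 0.697 -0.31   0.158]
 [ 0.848 -0.309  0.   ]
 [ 0.856 -0.309 -0.001]
 [ 0.862 -0.309 -0.   ]
 [ 0.87  -0.308 -0.001]
 [ 0.876 -0.308 -0.001]
 [ 0.884 -0.308 -0.001]
 [ 0.89  -0.308 -0.   ]
 [ 0.577 -0.312  0.3  ]
 [ 0.576 -0.312  0.302]
 [ 0.575 -0.312  0.304]
 [ 0.576 -0.312  0.304]]
```

Run:
```python
from h import *
p,d,K,k1,T=cam("wrist"); W=cloud(d,K,k1,T)
for v in range(246,330,4):
    r=W[v,260:400]; m=(r[:,2]>.195)
    print(v,np.round(W[v,322],3), np.round(np.nanmin(r[m],0),3)[:2] if m.any() else '', np.round(np.nanmax(r[m],0),3) if m.any() else '', p[v,322])
o=telemetry.get_obs(); print(o["wrist_force"],o["grasp_force"],o["opening"],o["ee_pos"])
save(cv2.resize(p[230:330,260:390],(780,600),interpolation=cv2.INTER_CUBIC)*0+cv2.convertScaleAbs(cv2.resize(p[230:330,260:390],(780,600),interpolation=cv2.INTER_CUBIC),alpha=3),"k2.png")
```

```text
246 [ 0.581 -0.313  0.159]   [166 162 140]
250 [ 0.583 -0.313  0.159]   [165 160 139]
254 [ 0.578 -0.313  0.18 ]   [31 29 26]
258 [ 0.578 -0.313  0.186]   [36 33 28]
262 [ 0.578 -0.313  0.193]   [34 33 28]
266 [ 0.578 -0.313  0.198] [ 0.578 -0.319] [ 0.579 -0.309  0.198] [35 33 27]
270 [ 0.578 -0.313  0.203] [ 0.578 -0.321] [ 0.581 -0.307  0.204] [33 32 27]
274 [ 0.577 -0.313  0.209] [ 0.577 -0.322] [ 0.582 -0.306  0.209] [31 30 26]
278 [ 0.578 -0.313  0.212] [ 0.578 -0.323] [ 0.585 -0.305  0.213] [32 29 25]
282 [ 0.578 -0.313  0.217] [ 0.578 -0.324] [ 0.587 -0.304  0.217] [30 27 25]
286 [ 0.578 -0.313  0.221] [ 0.577 -0.323] [ 0.586 -0.305  0.222] [30 28 24]
290 [ 0.579 -0.313  0.223] [ 0.579 -0.324] [ 0.587 -0.304  0.224] [31 31 26]
294 [ 0.576 -0.313  0.233] [ 0.576 -0.324] [ 0.586 -0.305  0.233] [30 28 24]
298 [ 0.576 -0.313  0.235] [ 0.576 -0.324] [ 0.588 -0.304  0.237] [28 26 23]
302 [ 0.576 -0.313  0.239] [ 0.576 -0.325] [ 0.581 -0.302  0.24 ] [27 25 22]
306 [ 0.577 -0.313  0.241] [ 0.576 -0.326] [ 0.581 -0.3    0.243] [28 26 23]
310 [ 0.576 -0.313  0.246] [ 0.576 -0.327] [ 0.581 -0.3    0.247] [26 24 20]
314 [ 0.576 -0.313  0.248] [ 0.575 -0.327] [ 0.581 -0.299  0.25 ] [24 22 19]
318 [ 0.576 -0.313  0.252] [ 0.576 -0.326] [ 0.581 -0.3    0.252] [23 21 18]
322 [ 0.575 -0.313  0.255] [ 0.575 -0.326] [ 0.581 -0.3    0.256] [24 23 20]
326 [ 0.576 -0.313  0.257] [ 0.575 -0.327] [ 0.581 -0.3    0.258] [24 22 18]
[ 0.28959613 -0.42657352 -0.37467448] 0.0 -2.190700233988403e-05 [ 0.58664695 -0.31187939  0.21604723]
```

View pics/k2.png

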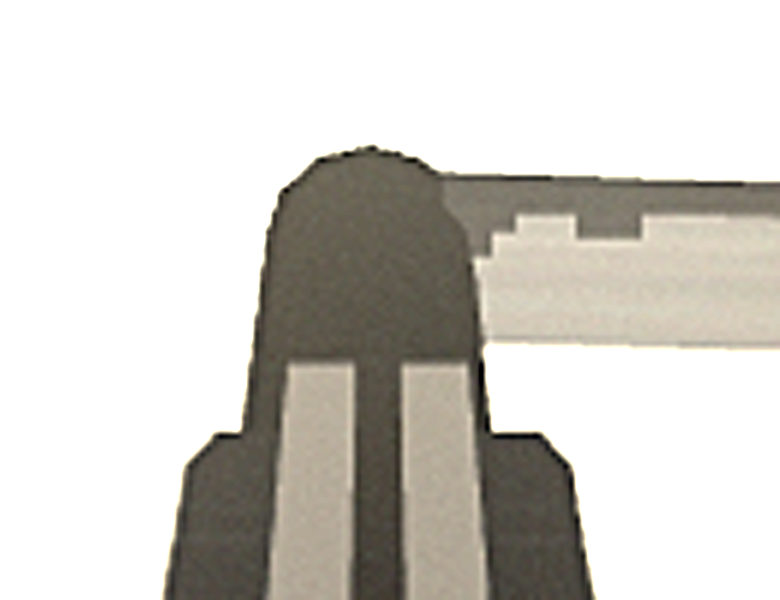

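Call:
{"api": "play_rows", "payload": {"increments": [[[0,-1,0],[0,0,0],0.45],[[0,-1,0],[0,0,0],0.45],[[0,-1,0],[0,0,0],0.45],[[0,-1,0],[0,0,0],0.45],[[0,-1,0],[0,0,0],0.45],[[0,-1,4],[0,0,0],0.45],[[0,-1,7],[0,0,0],0.45],[[0,-1,7],[0,0,0],0.45],[[0,-1,7],[0,0,0],1],[[0,-1,7],[0,0,0],1],[[0,-1,7],[0,0,0],1],[[0,-1,7],[0,0,0],1],[[0,-1,7],[0,0,0],1]]}}

```text
time: 5.45
ee_pos: [0.5866, -0.3128, 0.2092]
tcp_rot: [-180.0, 0.0, 180.0]
wrist_force: [-0.8, 0.4, 2.9]
opening: 0.0172
grasp_force: 39.2
```

Run:
```python
from h import *
o=telemetry.get_obs(); print(o["ee_pos"],o["opening"],o["wrist_force"])
p,d,K,k1,T=cam("wrist"); W=cloud(d,K,k1,T)
for v in range(270,330,4):
    r=W[v,260:400]; m=(r[:,2]>.195)
    print(v,np.round(W[v,322],3), np.round(np.nanmin(r[m],0),3)[:2] if m.any() else '', np.round(np.nanmax(r[m],0),3) if m.any() else '', p[v,322])
print(np.round(calibration("wrist")["hand_eye"],3))
```

```text
[ 0.58662252 -0.31283758  0.20924832] 0.01720744843893129 [-0.83180431  0.39352252  2.85283652]
270 [ 0.579 -0.314  0.194] [ 0.578 -0.315] [ 0.578 -0.312  0.196] [34 33 28]
274 [ 0.578 -0.314  0.201] [ 0.578 -0.32 ] [ 0.58  -0.308  0.201] [32 32 27]
278 [ 0.578 -0.314  0.205] [ 0.578 -0.322] [ 0.583 -0.306  0.206] [32 30 26]
282 [ 0.578 -0.314  0.209] [ 0.578 -0.323] [ 0.584 -0.305  0.21 ] [31 29 25]
286 [ 0.578 -0.314  0.215] [ 0.577 -0.323] [ 0.586 -0.305  0.215] [28 28 23]
290 [ 0.578 -0.314  0.218] [ 0.578 -0.324] [ 0.588 -0.304  0.218] [27 26 23]
294 [ 0.579 -0.314  0.221] [ 0.576 -0.329] [ 0.583 -0.299  0.226] [27 24 21]
298 [ 0.579 -0.314  0.223] [ 0.576 -0.329] [ 0.583 -0.299  0.23 ] [31 29 25]
302 [ 0.581 -0.314  0.223] [ 0.576 -0.334] [ 0.583 -0.294  0.233] [26 24 20]
306 [ 0.583 -0.314  0.223] [ 0.576 -0.336] [ 0.584 -0.293  0.237] [25 24 19]
310 [ 0.585 -0.314  0.223] [ 0.576 -0.336] [ 0.586 -0.292  0.239] [26 23 21]
314 [ 0.587 -0.314  0.224] [ 0.575 -0.336] [ 0.588 -0.292  0.243] [25 23 21]
318 [ 0.589 -0.314  0.223] [ 0.575 -0.336] [ 0.59  -0.292  0.246] [25 23 19]
322 [ 0.591 -0.314  0.223] [ 0.575 -0.336] [ 0.594 -0.292  0.249] [23 21 18]
326 [ 0.593 -0.314  0.224] [ 0.575 -0.336] [ 0.596 -0.292  0.252] [24 21 19]
[[ 0.001 -0.948 -0.318  0.081]
 [ 1.     0.001 -0.001 -0.001]
 [ 0.001 -0.318  0.948 -0.151]
 [ 0.     0.     0.     1.   ]]
```

Call:
{"api": "play_rows", "payload": {"increments": [[[0,0,0],[0,0,0],0.45],[[0,0,0],[0,0,0],0.45],[[0,0,0],[0,0,0],0.45],[[0,0,0],[0,0,0],0.45],[[0,0,5],[0,0,0],0.45],[[0,0,10],[0,0,0],0.45],[[0,0,14],[0,0,0],0.45],[[0,0,14],[0,0,0],0.45],[[0,0,14],[0,0,0],1],[[0,0,14],[0,0,0],1],[[0,0,14],[0,0,0],1],[[0,0,14],[0,0,0],1],[[0,0,14],[0,0,0],1]]}}

```text
time: 6.8
ee_pos: [0.5867, -0.3128, 0.1953]
tcp_rot: [-180.0, 0.0, 180.0]
wrist_force: [-0.9, 1.4, 3.3]
opening: 0.0182
grasp_force: 39.3
```

Run:
```python
from h import *
o=telemetry.get_obs(); print(o["ee_pos"],o["opening"],o["wrist_force"])
p,d,K,k1,T=cam("wrist"); W=cloud(d,K,k1,T); save(p,"w3.png")
b=p[230:360,240:410]; save(cv2.convertScaleAbs(cv2.resize(b,(784,600)),alpha=2.5),"k3.png")
```

```text
[ 0.58665433 -0.31284582  0.19533912] 0.018230979770599565 [-0.90172168  1.38634924  3.34212068]
```

View pics/k3.png

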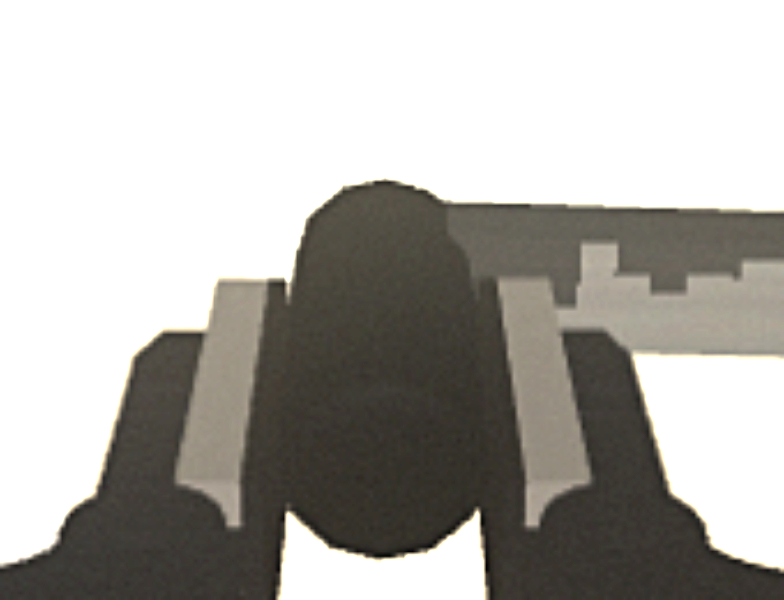

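Call:
{"api": "play_rows", "payload": {"increments": [[[6.5,0.3,0],[0,0,0],1],[[13,1.1,0],[0,0,0],1],[[19.4,2.6,0],[0,0,0],1],[[25.7,4.5,0],[0,0,0],1],[[31.7,7,0],[0,0,0],1],[[37.5,10,0],[0,0,0],1],[[43,13.6,0],[0,0,0],1],[[48.2,17.5,0],[0,0,0],1],[[53,22,0],[0,0,0],1],[[57.5,26.8,0],[0,0,0],1],[[61.4,32,0],[0,0,0],1],[[65,37.5,0],[0,0,0],1],[[68,43.3,0],[0,0,0],1],[[70.5,49.3,0],[0,0,0],1],[[72.4,55.6,0],[0,0,0],1],[[73.9,62,0],[0,0,0],1],[[74.7,68.5,0],[0,0,0],1],[[75,75,0],[0,0,0],1],[[75,77,0],[0,0,0],1],[[75,77,0],[0,0,0],1]]}}

```text
time: 8.85
ee_pos: [0.5006, -0.238, 0.1951]
tcp_rot: [-179.7, -1.2, 179.7]
wrist_force: [-56.1, -11.8, 19.0]
opening: 0.0153
grasp_force: 46.6
```

Call:
{"api": "play_rows", "payload": {"increments": [[[0,0,0],[0,0,0],0.5],[[0,0,0],[0,0,0],0.5],[[0,0,0],[0,0,0],0.5],[[0,0,-25],[0,0,0],0.5],[[0,0,-50],[0,0,0],0.5],[[0,0,-75],[0,0,0],0.5],[[0,0,-90],[0,0,0],0.5],[[0,0,-90],[0,0,0],0.5]]}}

```text
time: 9.65
ee_pos: [0.5123, -0.2358, 0.2869]
tcp_rot: [-179.9, 0.2, -180.0]
wrist_force: [0.5, -0.5, -0.8]
opening: 0.0427
grasp_force: 0.0
```

```bash
cat > kn.py <<'E'
from h import *
o=telemetry.get_obs(); print(o["time"],o["ee_pos"],o["opening"],o["wrist_force"])
p,d,K,k1,T=cam("wrist"); W=cloud(d,K,k1,T); save(p,"kn.png")
z=W[...,2]; m=((z>.216)&(z<.228)&(abs(W[...,0]-.55)<.07)&(abs(W[...,1]+.27)<.08)).astype(np.uint8)
n,l,s,c=cv2.connectedComponentsWithStats(m)
for i in range(1,n):
    if s[i,4]>60:
        q=W[l==i]; cc,r=cv2.minEnclosingCircle(q[:,:2].astype(np.float32)); print("knob?",np.round(cc,4),round(r,4),s[i,4],c[i])
        a=np.array(cc)-[.589,-.2385]; print("phi",(-np.degrees(np.arctan2(a[1],a[0]))-90)%360,np.hypot(*a))
E
python3 kn.py
```

```text
9.65 [ 0.51231581 -0.23577832  0.28693608] 0.04269083767481871 [ 0.45563302 -0.47868936 -0.77437062]
knob? [ 0.515  -0.2397] 0.0099 700 [318.50857143 252.19571429]
phi 89.09229859015576 0.07403582896898962
```

Call:
{"api": "play_rows", "payload": {"increments": [[[26,32,0],[0,0,0],0.5],[[52,63,0],[0,0,0],0.5],[[52,63,30],[0,0,0],0.5],[[52,63,60],[0,0,0],0.5],[[52,63,85],[0,0,0],0.5],[[52,63,105],[0,0,0],0.5],[[52,63,112],[0,0,0],0.5],[[52,63,112],[0,0,0],0.5],[[52,63,112],[0,0,0],1],[[52,63,112],[0,0,0],1],[[52,63,112],[0,0,0],1],[[52,63,112],[0,0,0],1],[[52,63,112],[0,0,0],1]], "grip_force": 60}}

```text
time: 11.0
ee_pos: [0.46, -0.1712, 0.1742]
tcp_rot: [179.8, 0.1, -179.9]
wrist_force: [-0.4, 11.6, 3.6]
opening: 0.0151
grasp_force: 59.2
```

Call:
{"api": "play_rows", "payload": {"increments": [[[0,-1,-5],[0,0,0],1],[[0,-1,-10],[0,0,0],1],[[0,-1,-18],[0,0,0],1],[[0,-1,-26],[0,0,0],1],[[0,-1,-34],[0,0,0],1],[[0,-1,-42],[0,0,0],1],[[0,-1,-50],[0,0,0],1],[[0,-1,-58],[0,0,0],1],[[0,-1,-66],[0,0,0],1],[[0,-1,-74],[0,0,0],1],[[0,-1,-82],[0,0,0],1],[[0,-1,-88],[0,0,0],1],[[0,-1,-91],[0,0,0],1],[[0,-1,-92],[0,0,0],1],[[0,-1,-92],[0,0,0],1]]}}

```text
time: 12.5
ee_pos: [0.46, -0.1712, 0.2643]
tcp_rot: [179.7, -0.0, -179.9]
wrist_force: [3.5, 16.5, -9.8]
opening: 0.0149
grasp_force: 59.7
```

Call:
{"api": "play_rows", "payload": {"increments": [[[0,0,-3],[0,0,0],1],[[0,0,-3],[0,0,0],1],[[0,0,-3],[0,0,0],1]]}}

```text
time: 12.8
ee_pos: [0.4599, -0.1711, 0.2645]
tcp_rot: [179.6, -0.3, -179.9]
wrist_force: [6.4, 15.4, -27.9]
opening: 0.0147
grasp_force: 61.7
```

Call:
{"api": "play_rows", "payload": {"increments": [[[0,0,1],[0,0,0],1],[[0,0,2],[0,0,0],0.5],[[0,0,2],[0,0,0],0.5],[[0,0,2],[0,0,0],0.5],[[0,0,-30],[0,0,0],0.5],[[0,0,-60],[0,0,0],0.5],[[0,0,-90],[0,0,0],0.5],[[-5,40,-95],[0,0,0],0.5],[[-10,85,-95],[0,0,0],0.3],[[-15,130,-95],[0,0,0],0.3],[[-20,175,-95],[0,0,0],0.3],[[-20,220,-95],[0,0,0],0.3],[[-20,265,-95],[0,0,0],0.3],[[-20,310,-95],[0,0,0],0.3],[[-20,355,-95],[0,0,0],0.3],[[-20,400,-95],[0,0,0],0.3],[[-20,450,-95],[0,0,0],0.3],[[-20,450,-95],[0,0,0],0.3]]}}

```text
time: 14.6
ee_pos: [0.4795, 0.2809, 0.3618]
tcp_rot: [180.0, -0.1, -179.8]
wrist_force: [0.3, -0.4, 0.2]
opening: 0.0595
grasp_force: 0.0
```

```bash
cat > ch.py <<'E'
from meas import *
import sys
o=telemetry.get_obs(); print(round(o["time"],2),np.round(o["ee_pos"],4),np.round(o["opening"],4),np.round(o["q"],0))
for n in sys.argv[1:]:
    p,d,K,k1,T=cam(n); W=cloud(d,K,k1,T); save(p,"l_%s.png"%n); print(n)
    for c in cheeses(p,W): print(*c)
E
python3 ch.py wrist scene
python3 - <<'E'
from h import *
f=cv2.imread("pics/l_scene.png"); p,d,K,k1,T=cam("scene"); W=cloud(d,K,k1,T)
def s(lo,hi,x0,x1,y0,y1):
    q=W.reshape(-1,3); q=q[(q[:,2]>lo)&(q[:,2]<hi)&(q[:,0]>x0)&(q[:,0]<x1)&(q[:,1]>y0)&(q[:,1]<y1)]
    if len(q)<5: return len(q)
    r=cv2.minAreaRect(q[:,:2].astype(np.float32)); return len(q),np.round(np.median(q,0),4),np.round(r[0],4),np.round(r[1],4)
print("bar",s(.28,.31,.42,.52,-.21,-.14)); print("trayhandle",s(.048,.06,.48,.6,0,.15)); print("tray floor",s(.006,.014,.42,.66,-.2,0.02))
E
```

```text
14.6 [0.4795 0.2809 0.3618] 0.0595 [ 30.  12.  35. 112.   0.  30.]
wrist
[0.4226 0.2389] 0.0267 0.031 [176 149  98] [292 138]
[0.4494 0.4745] 0.027 0.031 [219 178  42] [465 160]
[0.4587 0.3331] 0.0268 0.031 [225 197 132] [361 165]
[0.5282 0.2342] 0.0268 0.031 [222 192 127] [290 215]
[0.5355 0.0755] 0.0286 0.034 [68 47 32] [179 220]
[0.5433 0.4816] 0.0272 0.031 [ 48  76 146] [461 226]
[0.5497 0.3303] 0.0272 0.031 [223 194 130] [357 230]
scene
[0.5433 0.4798] 0.0275 0.033 [ 21  69 137] [238 133]
[0.7185 0.3588] 0.0264 0.033 [102 102  97] [326 141]
[0.7556 0.3277] 0.0288 0.033 [95 94 90] [347 145]
[0.4498 0.4725] 0.0289 0.033 [182 154   4] [202 149]
[0.5487 0.3298] 0.028 0.033 [182 159 107] [265 180]
[0.4565 0.3324] 0.0284 0.033 [180 158 106] [228 194]
[0.5271 0.2328] 0.0278 0.033 [183 160 109] [273 217]
[0.422  0.2389] 0.0275 0.033 [152 132  88] [228 234]
bar (666, array([ 0.4668, -0.1732,  0.2988]), array([ 0.468 , -0.1715]), array([0.0896, 0.0175]))
trayhandle (186, array([0.5349, 0.0694, 0.0542]), array([0.5352, 0.0699]), array([0.0596, 0.0151]))
tray floor (4595, array([ 0.5427, -0.0575,  0.0105]), array([ 0.5398, -0.0471]), array([0.2401, 0.1334]))
```

Run:
```python
from h import *
o=telemetry.get_obs(); p,d,K,k1,T=cam("wrist"); W=cloud(d,K,k1,T)
P=W-o["ee_pos"]; q=P[(P[...,2]>-.1)&np.isfinite(P[...,2])&(np.linalg.norm(P,axis=-1)<.12)]
for lo in np.arange(-.03,.06,.005):
    s=q[(q[:,2]>lo)&(q[:,2]<=lo+.005)]
    if len(s): print(round(lo,3),len(s),s.min(0).round(3),s.max(0).round(3))
```

```text
0.01 36 [-0.007 -0.032  0.013] [0.006 0.029 0.015]
0.015 304 [-0.011 -0.038  0.015] [0.012 0.038 0.02 ]
0.02 543 [-0.012 -0.044  0.02 ] [0.012 0.042 0.025]
0.025 627 [-0.011 -0.045  0.025] [0.012 0.042 0.03 ]
0.03 692 [-0.012 -0.045  0.03 ] [0.012 0.043 0.035]
0.035 774 [-0.012 -0.045  0.035] [0.012 0.043 0.04 ]
0.04 897 [-0.012 -0.045  0.04 ] [0.012 0.043 0.045]
0.045 794 [-0.012 -0.044  0.045] [0.012 0.043 0.05 ]
0.05 970 [-0.012 -0.048  0.05 ] [0.008 0.046 0.055]
0.055 1073 [-0.014 -0.06   0.055] [-0.005  0.058  0.06 ]
```

Call:
{"api": "play_rows", "payload": {"increments": [[[30,-21,30],[0,0,0],0.15],[[57,-42,70],[0,0,0],0.15],[[57,-42,120],[0,0,0],0.15],[[57,-42,170],[0,0,0],0.15],[[57,-42,220],[0,0,0],0.15],[[57,-42,260],[0,0,0],0.15],[[57,-42,300],[0,0,0],0.15],[[57,-42,325],[0,0,0],0.15],[[57,-42,345],[0,0,0],0.15],[[57,-42,358],[0,0,0],0.15],[[57,-42,368],[0,0,0],0.15],[[57,-42,368],[0,0,0],0.15],[[57,-42,368],[0,0,0],1],[[57,-42,368],[0,0,0],1],[[57,-42,368],[0,0,0],1],[[57,-42,368],[0,0,0],1],[[57,-42,368],[0,0,0],1]], "grip_force": 40}}

```text
time: 16.5
ee_pos: [0.4237, 0.2346, -0.0035]
tcp_rot: [179.9, 0.1, 180.0]
wrist_force: [-0.8, -0.4, 6.7]
opening: 0.0529
grasp_force: 42.4
```

Call:
{"api": "play_rows", "payload": {"increments": [[[0,0,-20],[0,0,0],1],[[0,0,-50],[0,0,0],1],[[0,0,-80],[0,0,0],1],[[0,0,-100],[0,0,0],1],[[-3,-30,-100],[0,0,0],1],[[-6,-70,-100],[0,0,0],1],[[-9,-110,-100],[0,0,0],1],[[-12,-150,-100],[0,0,0],1],[[-15,-190,-100],[0,0,0],1],[[-18,-230,-100],[0,0,0],1],[[-21,-265,-100],[0,0,0],1],[[-21,-295,-100],[0,0,0],1],[[-21,-312,-100],[0,0,0],1],[[-21,-312,-100],[0,0,0],1],[[-21,-312,-100],[0,0,0],1]]}}

```text
time: 18.0
ee_pos: [0.4437, -0.0778, 0.0952]
tcp_rot: [180.0, 0.0, 179.9]
wrist_force: [-0.2, 0.1, -1.2]
opening: 0.0529
grasp_force: 42.4
```

Call:
{"api": "play_rows", "payload": {"increments": [[[0,1,25],[0,0,0],1],[[0,1,50],[0,0,0],1],[[0,1,70],[0,0,0],1],[[0,1,80],[0,0,0],1],[[0,1,86],[0,0,0],1],[[0,1,88],[0,0,0],1],[[0,1,88],[0,0,0],1],[[0,1,88],[0,0,0],0.22],[[0,1,88],[0,0,0],0.22],[[0,1,88],[0,0,0],0.22],[[0,1,88],[0,0,0],0.22],[[0,1,68],[0,0,0],0.22],[[0,1,38],[0,0,0],0.2],[[0,1,0],[0,0,0],0.15],[[-12,50,-20],[0,0,0],0.15],[[-24,99,-20],[0,0,0],0.15],[[-36,148,-20],[0,0,0],0.15],[[-36,197,-20],[0,0,0],0.15],[[-36,246,-20],[0,0,0],0.15],[[-36,270,-20],[0,0,0],0.15]]}}

```text
time: 20.0
ee_pos: [0.4793, 0.1954, 0.1149]
tcp_rot: [180.0, -0.0, -179.9]
wrist_force: [0.6, 0.1, -0.4]
opening: 0.0722
grasp_force: 0.0
```

```bash
python3 ch.py scene wrist
```

```text
20.0 [0.4793 0.1954 0.1149] 0.0722 [22. -0. -7. 83.  0. 22.]
scene
[0.7558 0.3099] 0.0309 0.031 [98 98 93] [351 151]
[0.5523 0.3285] 0.0248 0.033 [184 161 109] [270 179]
[0.4522 0.3331] 0.0264 0.032 [180 157 106] [223 196]
[0.5273 0.2333] 0.0275 0.033 [189 166 113] [275 217]
wrist
[0.4585 0.3326] 0.0269 0.031 [225 195 126] [515 210]
[0.5277 0.2341] 0.0268 0.031 [229 203 134] [372 298]
[0.5364 0.072 ] 0.0299 0.034 [74 48 31] [162 303]
[0.5494 0.3301] 0.027 0.031 [220 189 121] [491 322]
[0.7058 0.0437] 0.026 0.034 [93 58 25] [158 465]
[0.7076 0.3608] 0.0215 0.032 [104 100  92] [497 469]
```

Call:
{"api": "play_rows", "payload": {"increments": [[[7,46,0],[0,0,0],0.15],[[14,92,0],[0,0,0],0.15],[[21,125,10],[0,0,0],0.15],[[21,138,30],[0,0,0],0.15],[[21,138,60],[0,0,0],0.15],[[21,138,85],[0,0,0],0.15],[[21,138,105],[0,0,0],0.15],[[21,138,117],[0,0,0],0.15],[[21,138,119],[0,0,0],0.15],[[21,138,119],[0,0,0],1],[[21,138,119],[0,0,0],1],[[21,138,119],[0,0,0],1],[[21,138,119],[0,0,0],1],[[21,138,119],[0,0,0],1],[[21,138,100],[0,0,0],1],[[21,138,70],[0,0,0],1],[[21,138,40],[0,0,0],1],[[21,138,20],[0,0,0],1],[[21,138,20],[0,0,0],1]]}}

```text
time: 22.0
ee_pos: [0.46, 0.3311, 0.0984]
tcp_rot: [179.8, 0.2, 180.0]
wrist_force: [0.1, -0.3, -0.2]
opening: 0.0525
grasp_force: 42.2
```

Call:
{"api": "play_rows", "payload": {"increments": [[[-5,-40,0],[0,0,0],1],[[-10,-80,0],[0,0,0],1],[[-15,-122,0],[0,0,0],1],[[-20,-164,0],[0,0,0],1],[[-25,-206,0],[0,0,0],1],[[-30,-248,0],[0,0,0],1],[[-35,-290,0],[0,0,0],1],[[-40,-330,0],[0,0,0],1],[[-45,-370,0],[0,0,0],1],[[-47,-395,0],[0,0,0],1],[[-47,-408,0],[0,0,0],1],[[-47,-408,0],[0,0,0],1],[[-47,-408,0],[0,0,0],1]]}}

```text
time: 23.3
ee_pos: [0.5054, -0.0772, 0.0945]
tcp_rot: [180.0, -0.0, 180.0]
wrist_force: [-0.1, 1.0, -0.5]
opening: 0.0524
grasp_force: 42.3
```

Call:
{"api": "play_rows", "payload": {"increments": [[[0,1,25],[0,0,0],1],[[0,1,50],[0,0,0],1],[[0,1,70],[0,0,0],1],[[0,1,80],[0,0,0],1],[[0,1,85],[0,0,0],1],[[0,1,87],[0,0,0],1],[[0,1,87],[0,0,0],1],[[0,1,87],[0,0,0],0.22],[[0,1,87],[0,0,0],0.22],[[0,1,87],[0,0,0],0.22],[[0,1,87],[0,0,0],0.22],[[0,1,67],[0,0,0],0.22],[[0,1,37],[0,0,0],0.2],[[0,1,0],[0,0,0],0.15],[[-6,50,-20],[0,0,0],0.15],[[-12,99,-20],[0,0,0],0.15],[[-18,148,-20],[0,0,0],0.15],[[-22,197,-20],[0,0,0],0.15],[[-22,246,-20],[0,0,0],0.15],[[-22,270,-20],[0,0,0],0.15]]}}

```text
time: 25.3
ee_pos: [0.5274, 0.1957, 0.1149]
tcp_rot: [180.0, 0.0, -179.9]
wrist_force: [0.3, -1.8, 0.3]
opening: 0.0724
grasp_force: 0.0
```

```bash
python3 ch.py wrist
```

```text
25.3 [0.5274 0.1957 0.1149] 0.0724 [20.  6. -1. 83.  0. 20.]
wrist
[0.5283 0.2341] 0.027 0.031 [218 194 130] [378 238]
[0.5368 0.0716] 0.0301 0.034 [75 50 33] [157 248]
[0.5497 0.3299] 0.0267 0.031 [222 191 123] [504 266]
[0.7465 0.3452] 0.0258 0.033 [94 90 84] [487 464]
```

Call:
{"api": "play_rows", "payload": {"increments": [[[-1,20,5],[0,0,0],0.15],[[-1,38.5,20],[0,0,0],0.15],[[-1,38.5,50],[0,0,0],0.15],[[-1,38.5,80],[0,0,0],0.15],[[-1,38.5,105],[0,0,0],0.15],[[-1,38.5,117],[0,0,0],0.15],[[-1,38.5,119],[0,0,0],0.15],[[-1,38.5,119],[0,0,0],1],[[-1,38.5,119],[0,0,0],1],[[-1,38.5,119],[0,0,0],1],[[-1,38.5,119],[0,0,0],1],[[-1,38.5,119],[0,0,0],1],[[-1,38.5,100],[0,0,0],1],[[-1,38.5,70],[0,0,0],1],[[-1,38.5,40],[0,0,0],1],[[-1,38.5,20],[0,0,0],1],[[-1,38.5,20],[0,0,0],1]]}}

```text
time: 27.05
ee_pos: [0.5302, 0.2313, 0.0984]
tcp_rot: [179.9, 0.3, 180.0]
wrist_force: [0.3, 0.4, -1.4]
opening: 0.0525
grasp_force: 42.3
```

Call:
{"api": "play_rows", "payload": {"increments": [[[-5,-40,0],[0,0,0],1],[[-10,-80,0],[0,0,0],1],[[-15,-122,0],[0,0,0],1],[[-20,-164,0],[0,0,0],1],[[-25,-206,0],[0,0,0],1],[[-32,-245,0],[0,0,0],1],[[-40,-280,0],[0,0,0],1],[[-40,-300,0],[0,0,0],1],[[-40,-310,0],[0,0,0],1],[[-40,-310,0],[0,0,0],1],[[-40,-310,0],[0,0,0],1]]}}

```text
time: 28.15
ee_pos: [0.5684, -0.0786, 0.0945]
tcp_rot: [180.0, -0.0, -180.0]
wrist_force: [0.8, -0.2, -1.0]
opening: 0.0529
grasp_force: 42.4
```

Call:
{"api": "play_rows", "payload": {"increments": [[[0,2,25],[0,0,0],1],[[0,2,50],[0,0,0],1],[[0,2,70],[0,0,0],1],[[0,2,80],[0,0,0],1],[[0,2,85],[0,0,0],1],[[0,2,87],[0,0,0],1],[[0,2,87],[0,0,0],1],[[0,2,87],[0,0,0],0.22],[[0,2,87],[0,0,0],0.22],[[0,2,87],[0,0,0],0.22],[[0,2,87],[0,0,0],0.22],[[0,2,67],[0,0,0],0.22],[[0,2,37],[0,0,0],0.2],[[0,2,0],[0,0,0],0.15],[[6,50,-20],[0,0,0],0.15],[[12,99,-20],[0,0,0],0.15],[[18,148,-20],[0,0,0],0.15],[[18,197,-20],[0,0,0],0.15],[[18,246,-20],[0,0,0],0.15],[[18,290,-20],[0,0,0],0.15]]}}

```text
time: 30.15
ee_pos: [0.5504, 0.213, 0.1153]
tcp_rot: [180.0, 0.0, -180.0]
wrist_force: [1.1, 0.3, 0.2]
opening: 0.0725
grasp_force: 0.0
```

```bash
python3 ch.py wrist
```

```text
30.15 [0.5504 0.213  0.1153] 0.0725 [21. 10.  3. 84.  0. 21.]
wrist
[0.5369 0.0721] 0.0298 0.034 [76 51 34] [129 218]
[0.5497 0.3302] 0.0269 0.031 [227 198 130] [486 236]
[0.6861 0.2775] 0.0212 0.034 [70 67 63] [401 389]
[ 0.6923 -0.023 ] 0.0256 0.034 [100  65  33] [ 57 390]
[0.7548 0.0669] 0.0329 0.034 [97 62 27] [167 446]
[0.7451 0.3534] 0.022 0.035 [96 92 85] [481 444]
```

Call:
{"api": "play_rows", "payload": {"increments": [[[0.5,45,0],[0,0,0],0.15],[[0.5,90,5],[0,0,0],0.15],[[0.5,117,20],[0,0,0],0.15],[[0.5,117,50],[0,0,0],0.15],[[0.5,117,80],[0,0,0],0.15],[[0.5,117,105],[0,0,0],0.15],[[0.5,117,117],[0,0,0],0.15],[[0.5,117,119],[0,0,0],0.15],[[0.5,117,119],[0,0,0],1],[[0.5,117,119],[0,0,0],1],[[0.5,117,119],[0,0,0],1],[[0.5,117,119],[0,0,0],1],[[0.5,117,119],[0,0,0],1],[[0.5,117,100],[0,0,0],1],[[0.5,117,70],[0,0,0],1],[[0.5,117,40],[0,0,0],1],[[0.5,117,20],[0,0,0],1],[[0.5,117,20],[0,0,0],1]]}}

```text
time: 32.0
ee_pos: [0.5517, 0.3285, 0.0989]
tcp_rot: [179.8, 0.3, 180.0]
wrist_force: [0.7, 0.2, -0.5]
opening: 0.0526
grasp_force: 42.3
```

Call:
{"api": "play_rows", "payload": {"increments": [[[-5,-40,-10],[0,0,0],1],[[-10,-80,-20],[0,0,0],1],[[-18,-122,-20],[0,0,0],1],[[-26,-164,-20],[0,0,0],1],[[-34,-206,-20],[0,0,0],1],[[-42,-248,-20],[0,0,0],1],[[-50,-290,-20],[0,0,0],1],[[-58,-330,-20],[0,0,0],1],[[-66,-370,-20],[0,0,0],1],[[-80,-395,-20],[0,0,0],1],[[-80,-406,-20],[0,0,0],1],[[-80,-406,-20],[0,0,0],1],[[-80,-406,-20],[0,0,0],1]]}}

```text
time: 33.3
ee_pos: [0.6296, -0.0777, 0.1143]
tcp_rot: [180.0, -0.1, 180.0]
wrist_force: [-0.7, 0.3, -1.5]
opening: 0.0525
grasp_force: 42.4
```

```bash
python3 - <<'E'
from h import *
f=np.load("/tmp/scene0.npz"); W=f["W"]; q=W.reshape(-1,3); q=q[(abs(q[:,2]-.066)<.006)&(abs(q[:,0]-.7)<.15)&(abs(q[:,1]-.05)<.15)]
print("wheel",cv2.minEnclosingCircle(q[:,:2].astype(np.float32)))
E
python3 ch.py wrist
```

```text
wheel ((0.6956584453582764, 0.019979584962129593), 0.14292971789836884)
33.3 [ 0.6296 -0.0777  0.1143] 0.0525 [-7. 16. 11. 85.  0. -7.]
wrist
[0.5373 0.0651] 0.03 0.034 [70 46 30] [545 103]
[ 0.692  -0.1895] 0.0308 0.034 [104  82  62] [182 312]
[0.6957 0.0213] 0.0286 0.034 [103  68  35] [447 316]
```

View pics/l_wrist.png

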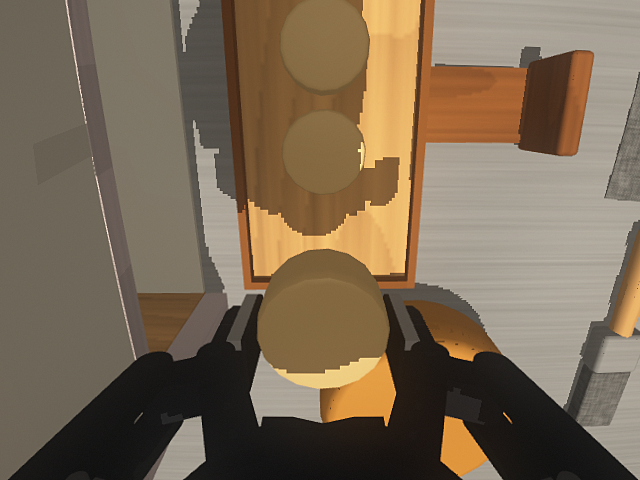

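The held cheese is at (322,320), above the tray's free end. Cheeses in the tray are at (325,45) and (323,152), and the wheel is close by at (420,370). I'll check the clearance to it before lowering.

Run:
```python
from h import *
for n,(u,v) in {"scene":(419,255),"side":(270,238)}.items():
    W=np.load("/tmp/%s0.npz"%n)["W"]; m=(abs(W[...,2]-.066)<.005).astype(np.uint8)
    nn,l=cv2.connectedComponents(m,connectivity=4); q=W[l==l[v,u]]; print(n,l[v,u],len(q),np.nanmin(q,0),np.nanmax(q,0))
p,d,K,k1,T=cam("wrist"); W=cloud(d,K,k1,T); o=telemetry.get_obs(); P=W-o["ee_pos"]
r=np.linalg.norm(P,axis=-1); q=P[(r<.16)&(P[...,2]>.02)]
for lo in np.arange(.02,.15,.01):
    s=q[(q[:,2]>lo)&(q[:,2]<=lo+.01)]
    if len(s): print(round(lo,3),len(s),s.min(0).round(3),s.max(0).round(3))
```

```text
scene 1 3288 [ 0.68770752 -0.07751755  0.06100907] [0.83425193 0.06851624 0.07093596]
side 103 1228 [ 0.69225087 -0.07235026  0.06114559] [0.83341374 0.07409611 0.07098862]
0.02 8826 [-0.122 -0.092  0.02 ] [0.08  0.039 0.03 ]
0.03 21352 [-0.119 -0.092  0.03 ] [0.079 0.039 0.04 ]
0.04 11057 [-0.117 -0.093  0.04 ] [0.072 0.039 0.05 ]
0.05 9673 [-0.102 -0.093  0.05 ] [0.018 0.057 0.06 ]
0.06 14762 [-0.067 -0.092  0.06 ] [0.017 0.059 0.07 ]
0.07 9623 [-0.037 -0.092  0.07 ] [0.015 0.061 0.08 ]
0.08 13907 [-0.018 -0.091  0.08 ] [0.013 0.064 0.09 ]
0.09 14628 [-0.019 -0.068  0.09 ] [0.003 0.066 0.1  ]
0.1 4054 [-0.021 -0.068  0.1  ] [-0.01   0.066  0.106]
```

Call:
{"api": "play_rows", "payload": {"increments": [[[0,2,25],[0,0,0],1],[[0,2,50],[0,0,0],1],[[0,2,75],[0,0,0],1],[[0,2,95],[0,0,0],1],[[0,2,104],[0,0,0],1],[[0,2,107],[0,0,0],1],[[0,2,107],[0,0,0],1],[[0,2,107],[0,0,0],0.22],[[0,2,107],[0,0,0],0.22],[[0,2,107],[0,0,0],0.22],[[0,2,107],[0,0,0],0.22],[[0,2,87],[0,0,0],0.22],[[0,2,57],[0,0,0],0.2],[[0,2,20],[0,0,0],0.15],[[10,40,0],[0,0,0],0.15],[[40,80,-40],[0,0,0],0.15],[[70,120,-80],[0,0,0],0.15],[[94,150,-110],[0,0,0],0.3],[[94,150,-110],[0,0,0],0.3]]}}

```text
time: 35.3
ee_pos: [0.5352, 0.0735, 0.2284]
tcp_rot: [180.0, 0.2, -179.9]
wrist_force: [1.2, 0.1, 0.5]
opening: 0.06
grasp_force: 0.0
```

Run:
```python
from h import *
o=telemetry.get_obs(); print(o["time"],o["ee_pos"],o["opening"])
p,d,K,k1,T=cam("wrist"); W=cloud(d,K,k1,T); save(p,"tray.png"); z=W[...,2]
m=((z>.036)&(z<.047)&(W[...,1]<.02)&(W[...,0]>.38)&(W[...,0]<.68)).astype(np.uint8)
n,l,s,c=cv2.connectedComponentsWithStats(m)
for i in range(1,n):
    if s[i,4]>100: cc,r=cv2.minEnclosingCircle(W[l==i][:,:2].astype(np.float32)); print(np.round(cc,4),round(r,4),np.round(np.median(z[l==i]),4),c[i].astype(int))
q=W[(z>.048)&(z<.06)&(abs(W[...,0]-.536)<.05)&(abs(W[...,1]-.07)<.04)]; r=cv2.minAreaRect(q[:,:2].astype(np.float32)); print("handle",r,np.median(q,0))
```

```text
35.3 [0.53515595 0.07349536 0.22840471] 0.05996987907451232
[ 0.3889 -0.1949] 0.0335 0.0416 [42 51]
[ 0.4437 -0.0777] 0.0269 0.0414 [160 108]
[ 0.5058 -0.0779] 0.0269 0.0413 [168 174]
[ 0.5686 -0.0782] 0.0271 0.0413 [176 235]
[ 0.6295 -0.0771] 0.0271 0.0412 [184 289]
handle ((0.5371363759040833, 0.0697241872549057), (0.0591898038983345, 0.013781186193227768), 0.24766391515731812) [0.53578667 0.06987884 0.05310747]
```

View pics/tray.png

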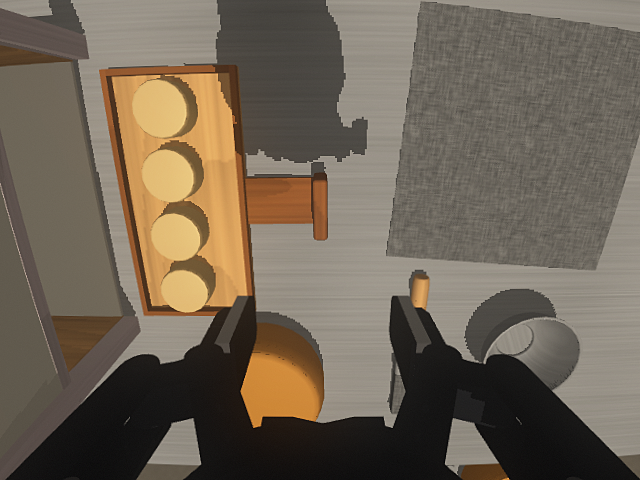

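All four cheeses lie flat in a row in the tray, at (162,108), (170,174), (178,236) and (187,290). Next I push the grip (320,205) home with shut fingers from the front.

Call:
{"api": "play_rows", "payload": {"increments": [[[-2,20,0],[0,0,0],1],[[-2,36,20],[0,0,0],1],[[-2,36,60],[0,0,0],1],[[-2,36,100],[0,0,0],1],[[-2,36,140],[0,0,0],1],[[-2,36,175],[0,0,0],1],[[-2,36,200],[0,0,0],1],[[-2,36,215],[0,0,0],1],[[-2,36,215],[0,0,0],1],[[-2,30,215],[0,0,0],1],[[-2,22,215],[0,0,0],1],[[-2,14,215],[0,0,0],1],[[-2,6,215],[0,0,0],1],[[-2,-4,215],[0,0,0],1],[[-2,-14,215],[0,0,0],1],[[-2,-24,215],[0,0,0],1],[[-2,-34,215],[0,0,0],1],[[-2,-44,215],[0,0,0],1],[[-2,-54,215],[0,0,0],1],[[-2,-64,215],[0,0,0],1]]}}

```text
time: 37.35
ee_pos: [0.5392, 0.0071, 0.011]
tcp_rot: [180.0, 0.1, 180.0]
wrist_force: [4.1, 5.4, 1.7]
opening: -0.0002
grasp_force: 2.3
```

Call:
{"api": "play_rows", "payload": {"increments": [[[0,-9,0],[0,0,0],1],[[0,-18,0],[0,0,0],1],[[0,-27,0],[0,0,0],1],[[0,-36,0],[0,0,0],1],[[0,-45,0],[0,0,0],1],[[0,-54,0],[0,0,0],1],[[0,-62,0],[0,0,0],1],[[0,-69,0],[0,0,0],1],[[0,-75,0],[0,0,0],1],[[0,-79,0],[0,0,0],1],[[0,-83,0],[0,0,0],1],[[0,-86,0],[0,0,0],1],[[0,-88,0],[0,0,0],1]]}}

```text
time: 38.65
ee_pos: [0.5386, -0.0807, 0.0105]
tcp_rot: [180.0, 0.1, 180.0]
wrist_force: [2.1, 4.2, 1.3]
opening: -0.0001
grasp_force: 2.1
```

Still only friction, so I continue gently to the stop.

Call:
{"api": "play_rows", "payload": {"increments": [[[0,-2,0],[0,0,0],1],[[0,-4,0],[0,0,0],1],[[0,-6,0],[0,0,0],1],[[0,-6,0],[0,0,0],1]]}}

```text
time: 39.05
ee_pos: [0.5386, -0.0844, 0.0106]
tcp_rot: [179.7, 0.1, -179.9]
wrist_force: [3.3, 16.0, 3.9]
opening: -0.0002
grasp_force: 8.2
```

Call:
{"api": "play_rows", "payload": {"increments": [[[0,-3,0],[0,0,0],1],[[0,-3,0],[0,0,0],1],[[0,30,0],[0,0,0],1],[[0,60,0],[0,0,0],1],[[0,80,0],[0,0,0],1],[[0,80,-45],[0,0,0],0.8],[[0,80,-90],[0,0,0],0.8],[[0,80,-135],[0,0,0],0.8],[[0,80,-180],[0,0,0],0.8],[[0,80,-230],[0,0,0],0.8],[[0,80,-280],[0,0,0],0.8],[[0,80,-330],[0,0,0],0.8],[[0,80,-350],[0,0,0],0.8],[[0,80,-350],[0,0,0],0.8]]}}

```text
time: 40.45
ee_pos: [0.5384, -0.0071, 0.3634]
tcp_rot: [-179.9, 0.3, 180.0]
wrist_force: [0.5, 0.1, -0.1]
opening: 0.0169
grasp_force: 0.0
```

```bash
cat > st.py <<'E'
from h import *
o=telemetry.get_obs(); print(o["time"],o["ee_pos"],o["opening"])
import sys
for n in sys.argv[1:]:
    p,d,K,k1,T=cam(n); W=cloud(d,K,k1,T); save(p,"st_%s.png"%n)
    def s(lo,hi,x0,x1,y0,y1):
        q=W.reshape(-1,3); q=q[(q[:,2]>lo)&(q[:,2]<hi)&(q[:,0]>x0)&(q[:,0]<x1)&(q[:,1]>y0)&(q[:,1]<y1)]
        if len(q)<5: return len(q)
        r=cv2.minAreaRect(q[:,:2].astype(np.float32)); return len(q),np.round(np.median(q,0),4),np.round(r[0],4),np.round(r[1],4)
    print(n,"trayh",s(.046,.06,.48,.6,-.14,.1)); print("bar",s(.19,.31,.42,.51,-.19,-.155)); print("knob",s(.216,.23,.5,.62,-.34,-.2))
E
python3 st.py scene wrist
```

```text
40.45 [ 0.53844928 -0.00710952  0.36335936] 0.01691613967304464
scene trayh (143, array([ 0.5462, -0.1043,  0.0544]), array([ 0.537 , -0.1061]), array([0.06  , 0.0151]))
bar (1154, array([ 0.4649, -0.1751,  0.2941]), array([ 0.465 , -0.1718]), array([0.09  , 0.0172]))
knob (118, array([ 0.5131, -0.2398,  0.2241]), array([ 0.5135, -0.2399]), array([0.0183, 0.0183]))
wrist trayh (503, array([ 0.538 , -0.1062,  0.0531]), array([ 0.5386, -0.107 ]), array([0.0597, 0.0145]))
bar (12013, array([ 0.4635, -0.1683,  0.2578]), array([ 0.465, -0.172]), array([0.0901, 0.0185]))
knob (184, array([ 0.5152, -0.2422,  0.2234]), array([ 0.515 , -0.2436]), array([0.0114, 0.0182]))
```

Call:
{"api": "play_rows", "payload": {"increments": [[[0,0,50],[0,0,0],1],[[0,0,100],[0,0,0],1],[[0,0,150],[0,0,0],1],[[0,0,200],[0,0,0],1],[[0,0,250],[0,0,0],1],[[0,0,300],[0,0,0],1],[[0,0,335],[0,0,0],1],[[0,0,350],[0,0,0],1],[[0,-30,350],[0,0,0],1],[[0,-60,350],[0,0,0],1],[[0,-72,350],[0,0,0],1],[[0,-78,350],[0,0,0],1],[[0,-81,350],[0,0,0],1],[[0,-84,350],[0,0,0],1],[[0,-85,350],[0,0,0],1],[[0,-85,350],[0,0,0],1]]}}

```text
time: 42.15
ee_pos: [0.538, -0.0844, 0.0104]
tcp_rot: [179.3, -0.0, -179.7]
wrist_force: [-2.1, 36.2, 6.6]
opening: -0.0002
grasp_force: 18.1
```

Call:
{"api": "play_rows", "payload": {"increments": [[[0,40,0],[0,0,0],1],[[0,80,-20],[0,0,0],0.8],[[0,85,-70],[0,0,0],0.5],[[0,85,-120],[0,0,0],0.5],[[0,85,-170],[0,0,0],0.5],[[0,85,-220],[0,0,0],0.5],[[0,85,-270],[0,0,0],0.5],[[0,85,-320],[0,0,0],0.5],[[0,85,-350],[0,0,0],0.5],[[40,50,-350],[0,0,0],0.5],[[77,5,-350],[0,0,0],0.5],[[77,-40,-350],[0,0,0],0.5],[[77,-80,-350],[0,0,0],0.5],[[77,-80,-350],[0,0,0],0.5]]}}

```text
time: 43.55
ee_pos: [0.4605, -0.1748, 0.3598]
tcp_rot: [-180.0, -0.0, 179.7]
wrist_force: [0.2, 0.8, -0.7]
opening: 0.0425
grasp_force: 0.0
```

Call:
{"api": "play_rows", "payload": {"increments": [[[0,2.5,25],[0,0,0],0.5],[[0,2.5,50],[0,0,0],0.5],[[0,2.5,75],[0,0,0],0.5],[[0,2.5,90],[0,0,0],0.5],[[0,2.5,95],[0,0,0],0.5],[[0,2.5,95],[0,0,0],0.5],[[0,2.5,95],[0,0,0],1],[[0,2.5,95],[0,0,0],1],[[0,2.5,95],[0,0,0],1],[[0,2.5,95],[0,0,0],1],[[0,2.5,95],[0,0,0],1]], "grip_force": 60}}

```text
time: 44.65
ee_pos: [0.4615, -0.1708, 0.2663]
tcp_rot: [-179.7, 0.1, 179.9]
wrist_force: [-0.9, -12.5, 1.2]
opening: 0.0151
grasp_force: 60.4
```

Call:
{"api": "play_rows", "payload": {"increments": [[[0,1,4],[0,0,0],1],[[0,1,10],[0,0,0],1],[[0,1,18],[0,0,0],1],[[0,1,26],[0,0,0],1],[[0,1,34],[0,0,0],1],[[0,1,42],[0,0,0],1],[[0,1,50],[0,0,0],1],[[0,1,58],[0,0,0],1],[[0,1,66],[0,0,0],1],[[0,1,74],[0,0,0],1],[[0,1,82],[0,0,0],1],[[0,1,88],[0,0,0],1],[[0,1,92],[0,0,0],1],[[0,1,94],[0,0,0],1],[[0,1,94],[0,0,0],1]]}}

```text
time: 46.15
ee_pos: [0.4617, -0.1709, 0.1763]
tcp_rot: [-179.5, 0.3, 179.9]
wrist_force: [-11.1, -13.7, 28.9]
opening: 0.0147
grasp_force: 64.1
```

Call:
{"api": "play_rows", "payload": {"increments": [[[0,0,-3],[0,0,0],1],[[0,0,-3],[0,0,0],0.5],[[0,0,-3],[0,0,0],0.5],[[0,0,-3],[0,0,0],0.5],[[0,0,-40],[0,0,0],0.5],[[0,0,-80],[0,0,0],0.5],[[0,0,-112],[0,0,0],0.5],[[-25,-35,-112],[0,0,0],0.5],[[-54,-69,-112],[0,0,0],0.5],[[-54,-69,-112],[0,0,0],0.5],[[-54,-69,-112],[0,0,0],0.5]], "grip_force": 40}}

```text
time: 47.25
ee_pos: [0.5155, -0.2371, 0.2815]
tcp_rot: [179.9, -0.1, 180.0]
wrist_force: [-0.9, 0.1, 1.6]
opening: 0.0427
grasp_force: 0.0
```

```bash
python3 st.py wrist
```

```text
47.25 [ 0.51546565 -0.23713967  0.28154305] 0.042697365277594046
wrist trayh (628, array([ 0.5368, -0.1077,  0.0529]), array([ 0.5384, -0.1069]), array([0.0599, 0.0142]))
bar (3813, array([ 0.4636, -0.1746,  0.208 ]), array([ 0.4673, -0.1726]), array([0.0853, 0.017 ]))
knob (745, array([ 0.5135, -0.2399,  0.2229]), array([ 0.5151, -0.2396]), array([0.0194, 0.0191]))
```

Call:
{"api": "play_rows", "payload": {"increments": [[[0.5,-2.6,30],[0,0,0],0.5],[[0.5,-2.6,60],[0,0,0],0.5],[[0.5,-2.6,80],[0,0,0],0.5],[[0.5,-2.6,89],[0,0,0],0.5],[[0.5,-2.6,89],[0,0,0],0.5],[[0.5,-2.6,89],[0,0,0],1],[[0.5,-2.6,89],[0,0,0],1],[[0.5,-2.6,89],[0,0,0],1],[[0.5,-2.6,89],[0,0,0],1],[[0.5,-2.6,89],[0,0,0],1]], "grip_force": 40}}

```text
time: 48.3
ee_pos: [0.515, -0.2394, 0.1959]
tcp_rot: [-180.0, 0.1, 180.0]
wrist_force: [-2.2, 2.9, 7.0]
opening: 0.0184
grasp_force: 39.0
```

Call:
{"api": "play_rows", "payload": {"increments": [[[0,0,-3],[0,0,0],1],[[-0.3,-6.5,-3],[0,0,-5],1],[[-1.1,-13,-3],[0,0,-10],1],[[-2.6,-19.4,-3],[0,0,-15],1],[[-4.5,-25.7,-3],[0,0,-20],1],[[-7,-31.7,-3],[0,0,-25],1],[[-10,-37.5,-3],[0,0,-30],1],[[-13.6,-43,-3],[0,0,-35],1],[[-17.5,-48.2,-3],[0,0,-40],1],[[-22,-53,-3],[0,0,-45],1],[[-26.8,-57.5,-3],[0,0,-50],1],[[-32,-61.4,-3],[0,0,-55],1],[[-37.5,-65,-3],[0,0,-60],1],[[-43.3,-68,-3],[0,0,-65],1],[[-49.3,-70.5,-3],[0,0,-70],1],[[-55.6,-72.4,-3],[0,0,-75],1],[[-62,-73.9,-3],[0,0,-80],1],[[-68.5,-74.7,-3],[0,0,-85],1],[[-75,-75,-3],[0,0,-90],1],[[-76.5,-75,-3],[0,0,-90],1]]}}

```text
time: 50.3
ee_pos: [0.5907, -0.3128, 0.1961]
tcp_rot: [179.8, 0.2, -89.8]
wrist_force: [-9.7, 7.4, -3.2]
opening: 0.0181
grasp_force: 41.7
```

Call:
{"api": "play_rows", "payload": {"increments": [[[0,-2,0],[0,0,0],1],[[0,-2,0],[0,0,0],1],[[0,-2,0],[0,0,0],1]]}}

```text
time: 50.6
ee_pos: [0.5908, -0.3128, 0.196]
tcp_rot: [179.6, 0.2, -90.0]
wrist_force: [-13.5, 9.0, -2.5]
opening: 0.0182
grasp_force: 41.8
```

At the stop. Now I release, rise and check.

Call:
{"api": "play_rows", "payload": {"increments": [[[0,0,0],[0,0,0],0.5],[[0,0,0],[0,0,0],0.5],[[0,0,0],[0,0,0],0.5],[[0,0,-30],[0,0,0],0.5],[[0,0,-70],[0,0,0],0.5],[[0,0,-110],[0,0,0],0.5],[[0,0,-150],[0,0,0],0.5],[[-40,20,-160],[0,0,0],0.5],[[-80,60,-160],[0,0,0],0.5],[[-120,100,-160],[0,0,0],0.5],[[-160,140,-160],[0,0,0],0.5],[[-200,160,-160],[0,0,0],0.5],[[-240,180,-160],[0,0,0],0.5],[[-280,200,-160],[0,0,0],0.5],[[-320,200,-160],[0,0,0],0.5],[[-360,200,-160],[0,0,0],0.5],[[-400,200,-160],[0,0,0],0.5],[[-440,200,-160],[0,0,0],0.5],[[-460,200,-160],[0,0,0],0.5],[[-460,200,-160],[0,0,0],0.5]]}}

```text
time: 52.6
ee_pos: [0.3932, 0.1477, 0.357]
tcp_rot: [-180.0, 0.0, -89.8]
wrist_force: [1.0, 0.0, -0.5]
opening: 0.0426
grasp_force: 0.0
```

```bash
python3 st.py scene side
```

```text
52.6 [0.39318434 0.14768492 0.35700915] 0.04262483504776036
scene trayh (219, array([ 0.5371, -0.1068,  0.0539]), array([ 0.5371, -0.1063]), array([0.0597, 0.0149]))
bar (546, array([ 0.4655, -0.1729,  0.2092]), array([ 0.4665, -0.1715]), array([0.0869, 0.0175]))
knob (123, array([ 0.5881, -0.3137,  0.2237]), array([ 0.5884, -0.3137]), array([0.0183, 0.0175]))
side trayh (99, array([ 0.5411, -0.0998,  0.0531]), array([ 0.5414, -0.1013]), array([0.0568, 0.022 ]))
bar (174, array([ 0.4783, -0.1642,  0.2066]), array([ 0.4684, -0.1685]), array([0.083 , 0.0242]))
knob (25, array([ 0.5912, -0.3047,  0.2235]), array([ 0.5927, -0.3075]), array([0.0186, 0.0167]))
```

View pics/st_scene.png

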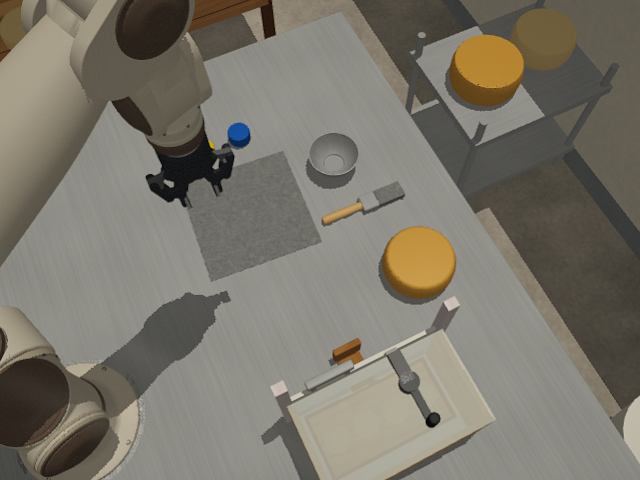

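View pics/st_side.png

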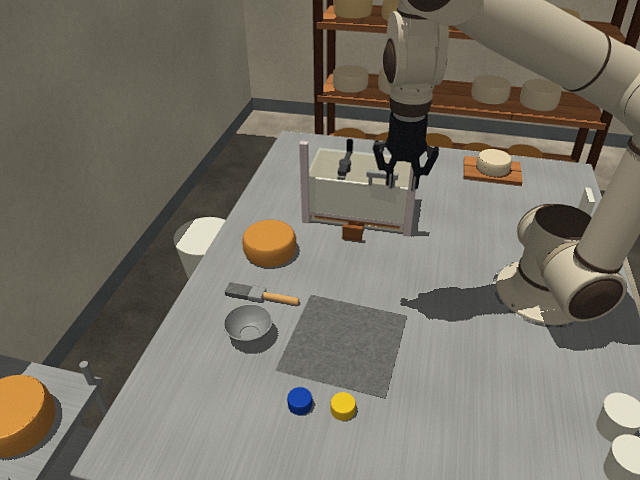

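The mat is empty, the tray is home, the sash is down and the lever is locked at (433,420). The wheel, bowl, brush and look-alikes haven't moved, and the arm is clear. Handing in.

```bash
python3 -c "
from workcell import workorder; print(workorder.job_done())"
```

```text
the job is handed in; nothing more can be done
None
```

I put all four small cheeses from the mat into the ripening cabinet, pushed the tray home, closed the sash and swung the cam lever back to locked, then handed the job in; no verdict came back.

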